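Pack the contactor case and put the terminal blocks away

ROBOT

A 6-joint arm with a two-finger parallel gripper is mounted at the origin on the work surface. World frame = base frame: x ahead of the robot, y to its left, z up, the work surface at z = 0. Lengths are in m, angles in rad, forces in N, time in s.
With the tool pointing down it reaches from about 0.325 to 0.9 m from the base axis. Payload 3.5 kg.
Tool frame: the origin (TCP) lies midway between the tips of the shut fingers; the grasp point (between the pads) lies 19 mm behind it; z points along the fingers, y is the direction in which the jaws open and shut (so a half turn about z gives the same grasp; the last joint's range is limited). The gripper opens to 85 mm and grips with 20 to 120 N. Pads are 22 mm wide; open, the fingers measure 114 mm over their backs; the gripper's body (76 mm by 85 mm) begins 54 mm behind the grasp point. The pads swing forward as they close: fully open they stand 13 mm farther back than shut.
Start: joints at [-1.256, 0.276, -0.026, 1.268, 0, 1.467], TCP at [0.254, -0.571, 0.231] pointing down, gripper open.
Joint ranges: [-3.12, 3.12], [-0.85, 1.88], [-1.08, 1.24], [-1.95, 2.15], [-1.57, 1.53], [-3.14, 3.14]. Speed limits (rad/s): [2.57, 2.57, 3.14, 3.14, 3.14, 3.14].

INTERFACE

Orientations are given as a 3x3 rotation matrix whose columns are the frame's x, y, z axes.
In Python, from plant import movep, move_linear, set_joints, set_gripper, wait, solve_ik, get_image, Unreachable, sign_off, get_time, get_q, get_joint_vel, get_joint_torque, get_tool_pos, get_orientation, get_contact_force, get_torque, get_opening gives the robot as it stands. Calls block until the motion is done:
- movep(position, orientation): joint-space move of the TCP to a pose.
- move_linear(position, rotation=None, v=0.15, f_stop=None): straight line of the TCP; rotation=None keeps the orientation; v is the mean speed in m/s. With f_stop (N) it stops when the force on the tool has changed by that much, and returns True; else False.
- set_joints(angles): joint-space move.
- set_gripper(opening, squeeze=None): opening from 0.0 (shut) to 1.0 (fully open); squeeze is the grip in N (None keeps the last); returns when the fingers have stopped.
- wait(seconds).
- solve_ik(position, orientation): joint angles nearest the present ones, or None.
- get_image(name): name is "side" or "top" or "wrist"; returns a dict with "img" (480x640x3 uint8, red, green, blue), "K" (3x3 intrinsics, pixels), "origin" and "orientation" of the camera in the world. Camera axes: x right, y up, looking along -z (the intrinsics and any distortion apply to the point x, -y, -z); pixel columns grow to the right and rows downward; lengths in m; the calibration is good to about 2 mm. The wrist camera is an equidistant fisheye: a pixel r from the principal point sees the ray r / f radians off the axis. A picture is of the moment at which its call begins. There is no depth.
A pose or a line that the arm cannot do raises Unreachable and nothing moves.
- sign_off(): hands the job in, once; it reports no verdict.
Readings, each from a call of its own:
- get_time(): time.
- get_q(): joint angles.
- get_joint_vel(): joint speeds.
- get_joint_torque(): joint torques, N m.
- get_tool_pos(): TCP position.
- get_orientation(): TCP orientation.
- get_contact_force(): force on the tool from outside, world axes, zero at the start.
- get_torque(): the same for the moment, N m.
- get_opening(): opening from 0.0 (shut) to 1.0 (fully open).
Only numpy, scipy, OpenCV 4.12 (cv2) and the standard library are available. Lean on these libraries where they do the work, as an engineer would, in place of code of your own. Each camera call takes 0.05 s, during which the arm holds its last target.

TASK

Clear the panel-building bench: put every black-and-orange contactor module into the open red case and, once they are all in, lower its lid gently until it is fully closed. Put every green terminal block into the open drawer of the blue cabinet and slide the drawer fully shut. Leave the jar, tape roll, screwdriver and multimeter where they lie.

Things in the scene. Friction and masses are not known exactly. Their poses are not given: they have to be found in the camera images.
- module0: black contactor module with an orange band and orange top, a plain box 52 (its x) x 42 (its y) x 56 mm high, 0.15 to 0.31 kg. Loose on the table; may be absent (None from the start). Can be gripped across either horizontal side. Origin: centre of the underside, z up
- module1: black contactor module with an orange band and orange top, a plain box 52 (its x) x 42 (its y) x 56 mm high, 0.15 to 0.31 kg. Loose on the table; may be absent (None from the start). Can be gripped across either horizontal side. Origin: centre of the underside, z up
- module2: black contactor module with an orange band and orange top, a plain box 52 (its x) x 42 (its y) x 56 mm high, 0.15 to 0.31 kg. Loose on the table; may be absent (None from the start). Can be gripped across either horizontal side. Origin: centre of the underside, z up
- module3: black contactor module with an orange band and orange top, a plain box 52 (its x) x 42 (its y) x 56 mm high, 0.15 to 0.31 kg. Loose on the table; may be absent (None from the start). Can be gripped across either horizontal side. Origin: centre of the underside, z up
- strip0: green terminal block with yellow and grey slices and a steel foot, a plain box 60 (its x) x 34 (its y) x 40 mm high, 0.08 to 0.17 kg. Loose on the table; may be absent (None from the start). Can be gripped across either horizontal side. Origin: centre of the underside, z up
- strip1: green terminal block with yellow and grey slices and a steel foot, a plain box 60 (its x) x 34 (its y) x 40 mm high, 0.08 to 0.17 kg. Loose on the table; may be absent (None from the start). Can be gripped across either horizontal side. Origin: centre of the underside, z up
- strip2: green terminal block with yellow and grey slices and a steel foot, a plain box 60 (its x) x 34 (its y) x 40 mm high, 0.08 to 0.17 kg. Loose on the table; may be absent (None from the start). Can be gripped across either horizontal side. Origin: centre of the underside, z up
- case: red equipment case, fixed to the table, left or right of the loose parts; open-topped box 180 (its x) x 220 (its y) x 85 mm high, walls and floor 5 mm thick, its x axis pointing roughly away from the robot; lid hinged along the top of its far (+x) wall. Origin: centre of the underside
- case_in (a point): centre of the case's inner floor, 5 mm above the table; axes as the case. Free inside: 170 x 210 mm, 80 mm deep
- lid (a joint): angle of the case's red lid, rad: 0 = fully closed, about 1.57 = upright, starts at 1.67 to 1.8 (leaning slightly back), stops at 1.9. The lid is a flat plate 180 mm long, 220 mm wide, 10 mm thick, with a stiff hinge: it stays where it is left and must be pushed or led all the way down (about 2 to 3 N at its free edge, either from the outer face or by the tab)
- lid_hinge (a point): point on the hinge axis of the lid at mid-width, at the lid's underside, 85 mm above the table; the axis runs along the case's y. This point's axes turn with the lid: with the lid closed the plate extends from here along -x and its outer face is 10 mm up along +z
- lid_tab (a point): middle of the black tab on the lid's free edge, 190 mm from the hinge axis and 5 mm outward of the underside; the tab is 60 mm wide, 10 mm thick and sticks out about 20 mm
- unit: rubber mat, 4 mm thick, fixed, carrying the blue drawer cabinet on the other side of the loose parts from the case. The cabinet is 220 mm deep (x), 250 wide (y), its top 104 mm above the table; its centre lies 200 mm along this body's +x from the origin (origin on the table in front of the cabinet, x pointing into the cabinet)
- cab_drawer0 (a joint): how far the cabinet's one drawer is pulled out towards -x of the unit, m: 0 = fully shut, starts at 0.125 to 0.148; slides with about 1 N of friction and stays where it is left
- drawer_in (a point): centre of the drawer's inner floor (26 mm above the table), moving with the drawer, axes as the unit. Free inside: 175 (x) x 208 (y) mm; its side walls are 56 mm high. Only the part in front of the cabinet can be reached from above: from 87 mm before this point (-x) to (drawer opening minus 93 mm) beyond it, e.g. 32 mm at an opening of 0.125
- cab_drawer0_handle (a point): middle of the drawer's steel bar handle, 66 mm above the table: a round bar 11 mm thick and 120 mm long along y, 35 mm before the drawer's front panel (29 mm clear behind it)
- jar: small jar with white cap, 40 mm across, 50 mm high, loose bystander. Origin: centre of the underside
- tape: yellow tape roll lying flat, 64 mm across, 19 mm high, loose bystander. Origin: centre of the underside
- screwdriver: screwdriver with red handle lying flat beyond the parts, loose bystander
- meter: yellow multimeter lying flat, 140 x 70 x 32 mm, loose bystander beyond the parts

How it is judged:
On the way, in this order (a step that is already met when the one before it is completed fails the run):
1. every contactor module present lies in the case while the lid is still open (x of module0 in the frame of case_in between -0.085 and 0.085 m and y of module0 in the frame of case_in between -0.105 and 0.105 m and z of module0 in the frame of case_in between -0.01 and 0.06 m and x of module1 in the frame of case_in between -0.085 and 0.085 m and y of module1 in the frame of case_in between -0.105 and 0.105 m and z of module1 in the frame of case_in between -0.01 and 0.06 m and x of module2 in the frame of case_in between -0.085 and 0.085 m and y of module2 in the frame of case_in between -0.105 and 0.105 m and z of module2 in the frame of case_in between -0.01 and 0.06 m and x of module3 in the frame of case_in between -0.085 and 0.085 m and y of module3 in the frame of case_in between -0.105 and 0.105 m and z of module3 in the frame of case_in between -0.01 and 0.06 m and value of joint lid above 1 rad), for 0.2 s.
2. the lid is lowered closed over the modules (x of module0 in the frame of case_in between -0.085 and 0.085 m and y of module0 in the frame of case_in between -0.105 and 0.105 m and z of module0 in the frame of case_in between -0.01 and 0.06 m and x of module1 in the frame of case_in between -0.085 and 0.085 m and y of module1 in the frame of case_in between -0.105 and 0.105 m and z of module1 in the frame of case_in between -0.01 and 0.06 m and x of module2 in the frame of case_in between -0.085 and 0.085 m and y of module2 in the frame of case_in between -0.105 and 0.105 m and z of module2 in the frame of case_in between -0.01 and 0.06 m and x of module3 in the frame of case_in between -0.085 and 0.085 m and y of module3 in the frame of case_in between -0.105 and 0.105 m and z of module3 in the frame of case_in between -0.01 and 0.06 m and value of joint lid below 0.05 rad), for 0.2 s.
At the end, for the whole second after the job is handed in: every module present lies inside the case and the lid is within 0.05 rad of closed; every terminal block present lies inside the drawer and the drawer is within 8 mm of shut; all are at rest (slower than 0.03 m/s) (all of step 2 and x of strip0 in the frame of drawer_in between -0.09 and 0.09 m and y of strip0 in the frame of drawer_in between -0.104 and 0.104 m and z of strip0 in the frame of drawer_in between -0.01 and 0.062 m and x of strip1 in the frame of drawer_in between -0.09 and 0.09 m and y of strip1 in the frame of drawer_in between -0.104 and 0.104 m and z of strip1 in the frame of drawer_in between -0.01 and 0.062 m and x of strip2 in the frame of drawer_in between -0.09 and 0.09 m and y of strip2 in the frame of drawer_in between -0.104 and 0.104 m and z of strip2 in the frame of drawer_in between -0.01 and 0.062 m and linear speed of each of module0, module1, module2, module3, strip0, strip1, strip2 below 0.03 m/s and value of joint cab_drawer0 below 0.008 m); the robot touches nothing.
It fails at once if the jar is moved more than 6 cm from its place (distance of jar from where it was at the start of the episode above 0.06 m).
It fails at once if the tape roll is moved more than 6 cm from its place (distance of tape from where it was at the start of the episode above 0.06 m).
It fails at once if the screwdriver is moved more than 6 cm from its place (distance of screwdriver from where it was at the start of the episode above 0.06 m).
It fails at once if the multimeter is moved more than 6 cm from its place (distance of meter from where it was at the start of the episode above 0.06 m).
It fails at once if the lid is slammed (closes faster than 3 rad/s) (velocity of joint lid below -3 rad/s).
Of module0, module1, module2, module3 only 2 to 4 are there at a start; the rules pass over those that are not, and their reading is None.
Of strip0, strip1, strip2 only 2 to 3 are there at a start; the rules pass over those that are not, and their reading is None.
At some moment in a run one of module0, module1, module2, module3, strip0, strip1, strip2 may be knocked a few centimetres aside while the robot is not near it.
Once in a run the grip may slacken for a moment while it holds something.
It also fails if it takes over 210 s, if anything falls off the work surface, if the arm or the gripper's body presses on something with over 40 N, if the wrist force passes 120 N, or if a joint passes its speed limit or range.

## Working session

There is one attempt and no reset: what is moved stays moved. The work goes in short steps, each a Python script; the robot and the scene stay as the last script left them, time stands still between calls to the robot, and variables do not carry over. Pictures are saved under pics/ and viewed, and the job is handed in when it is done.

```bash
ls; mkdir -p pics
python3 - <<'E'
from plant import *
import cv2
for n in ["top","side","wrist"]:
    d=get_image(n); cv2.imwrite(f"pics/{n}0.png",d["img"][:,:,::-1]); print(n,d["K"],d["origin"],d["orientation"],[k for k in d])
print(get_time())
E
```

```text
pics
top [[509.25722688   0.         323.31571826]
 [  0.         509.25722688 238.74740659]
 [  0.           0.           1.        ]] [ 3.75698064e-01 -4.09328988e-04  1.28992314e+00] [[-0.02289988  0.98555706 -0.16778818]
 [-0.99959271 -0.02543069 -0.01294989]
 [-0.01702983  0.16742329  0.98573801]] ['img', 'K', 'origin', 'orientation']
side [[506.26999237   0.         323.89126724]
 [  0.         506.26999237 237.84762502]
 [  0.           0.           1.        ]] [0.24078094 0.78632447 0.80886635] [[-0.92021327  0.24775398 -0.30302724]
 [-0.39136792 -0.59469368  0.70226105]
 [-0.00622041  0.76482508  0.64420797]] ['img', 'K', 'origin', 'orientation']
wrist [[371.64829954   0.         322.12155498]
 [  0.         371.64829954 238.08745118]
 [  0.           0.           1.        ]] [ 0.31501593 -0.54345154  0.37253635] [[ 0.40588198  0.88080688  0.24380126]
 [-0.91392406  0.3916473   0.10656083]
 [-0.00162459 -0.26606695  0.96395318]] ['img', 'K', 'origin', 'orientation']
0.15
```

View pics/top0.png

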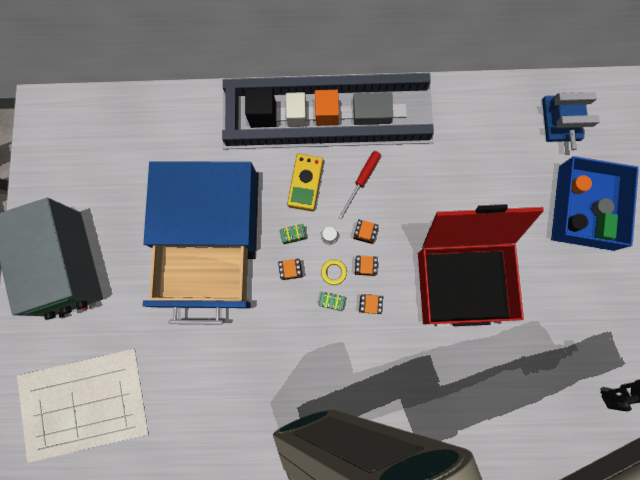

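View pics/side0.png

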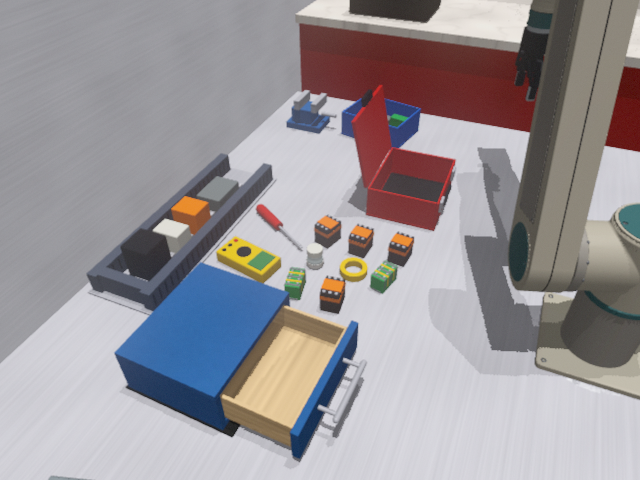

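View pics/wrist0.png

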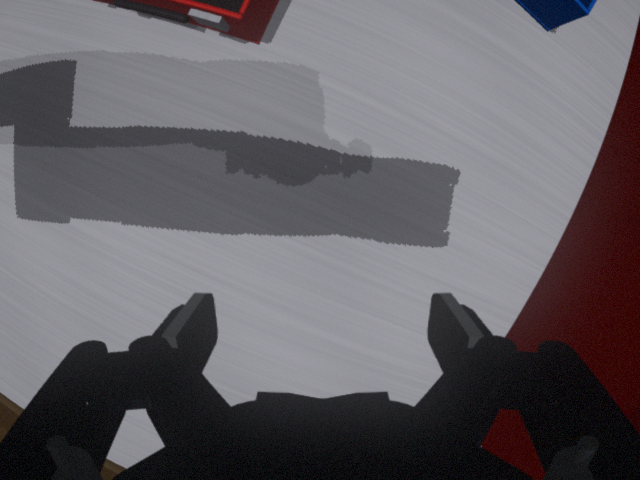

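```bash
cat > h.py <<'E'
from plant import *
import numpy as np, cv2
def ray(d,u,v,fish=False):
    K=d["K"];x=(u-K[0,2])/K[0,0];y=(v-K[1,2])/K[1,1]
    if fish:
        r=np.hypot(x,y);s=np.sin(r)/r if r>1e-9 else 1.;c=np.array([x*s,-y*s,-np.cos(r)])
    else: c=np.array([x,-y,-1.])
    return np.asarray(d["origin"]),np.asarray(d["orientation"])@c
def plane(d,u,v,z,fish=False):
    o,r=ray(d,u,v,fish);return o+r*(z-o[2])/r[2]
def down(yaw):  # tool y axis (jaw) direction at angle yaw from world x
    y=np.array([np.cos(yaw),np.sin(yaw),0]);z=np.array([0,0,-1.]);x=np.cross(y,z);return np.column_stack([x,y,z])
def masks(img):
    h=cv2.cvtColor(img,cv2.COLOR_RGB2HSV)
    return dict(orange=cv2.inRange(h,(5,170,120),(15,255,255)),green=cv2.inRange(h,(45,90,40),(85,255,255)),yellow=cv2.inRange(h,(20,120,100),(34,255,255)),red=cv2.inRange(h,(0,170,50),(4,255,255))|cv2.inRange(h,(175,170,50),(180,255,255)),blue=cv2.inRange(h,(100,150,40),(125,255,255)))
def blobs(m,amin):
    m=cv2.morphologyEx(m,cv2.MORPH_CLOSE,np.ones((5,5)))
    c,_=cv2.findContours(m,cv2.RETR_EXTERNAL,cv2.CHAIN_APPROX_NONE)
    return [x for x in c if cv2.contourArea(x)>amin]
def rect_world(d,c,z,fish=False):
    p=np.array([plane(d,u,v,z,fish)[:2] for u,v in c[:,0,:].astype(float)],np.float32)
    (cx,cy),(w,h),a=cv2.minAreaRect((p*1000).astype(np.float32))
    if w<h: w,h,a=h,w,a+90
    return cx/1000,cy/1000,w,h,(a+90)%180-90   # long-axis angle deg from world x
def shot(n,name):
    d=get_image(n); cv2.imwrite(f"pics/{name}.png",d["img"][:,:,::-1]); return d
E
python3 - <<'E'
from h import *
d=get_image("top");m=masks(d["img"])
for c in blobs(m["orange"],60): print("orange",[round(float(x),3) for x in rect_world(d,c,.056)],c[:,0].mean(0))
for c in blobs(m["green"],30): print("green",[round(float(x),3) for x in rect_world(d,c,.04)],c[:,0].mean(0))
im=d["img"][:,:,::-1]
cv2.imwrite("pics/c1.png",cv2.resize(im[210:330,270:400],None,fx=5,fy=5,interpolation=cv2.INTER_CUBIC))
cv2.imwrite("pics/c2.png",cv2.resize(im[190:335,400:560],None,fx=4,fy=4,interpolation=cv2.INTER_CUBIC))
cv2.imwrite("pics/c3.png",cv2.resize(im[150:330,130:280],None,fx=3.3,fy=3.3,interpolation=cv2.INTER_CUBIC))
E
```

```text
orange [0.425, -0.095, 40.718, 28.796, -2.322] [371.05555556 303.61111111]
orange [0.514, 0.1, 41.953, 28.968, 6.305] [289.35849057 268.37735849]
orange [0.518, -0.087, 39.488, 29.158, -2.228] [366.24528302 264.83018868]
orange [0.605, -0.089, 42.012, 29.775, -15.971] [365.69230769 229.98076923]
orange [0.709, -0.632, 36.793, 34.38, -6.024] [582.85365854 182.85365854]
orange [0.943, -0.001, 71.16, 59.189, -1.156] [326.41304348 102.48913043]
green [0.437, 0.69, 127.327, 11.671, -73.32] [ 50.5        306.45098039]
green [0.434, -0.001, 59.285, 33.083, 76.859] [331.51428571 301.02857143]
green [0.603, 0.093, 58.777, 37.629, -77.186] [292.68115942 233.72463768]
green [0.603, -0.686, 67.711, 49.488, -11.376] [606.72619048 225.96428571]
green [0.701, 0.068, 51.679, 37.53, 78.767] [301.75384615 195.6       ]
```

View pics/c1.png

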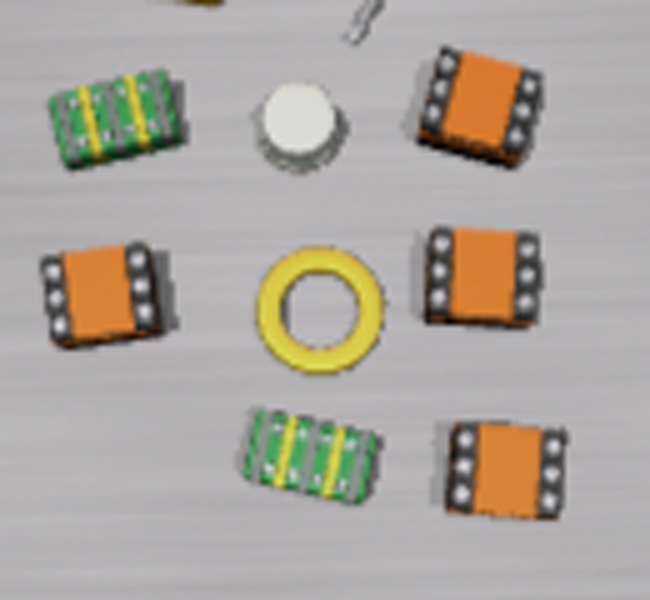

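View pics/c2.png

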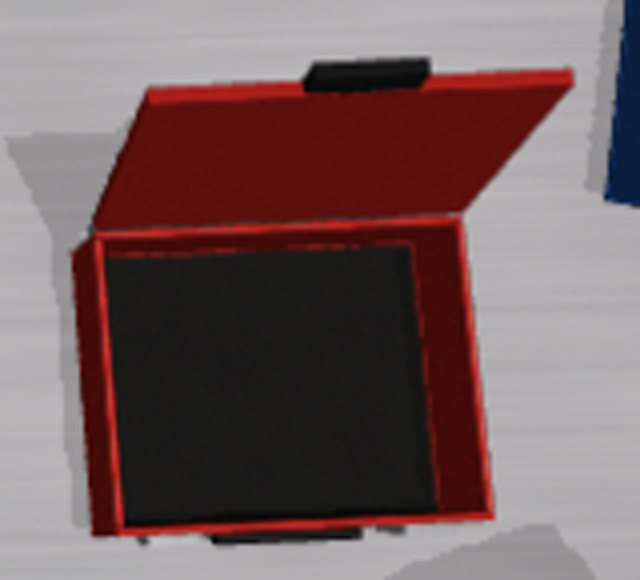

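View pics/c3.png

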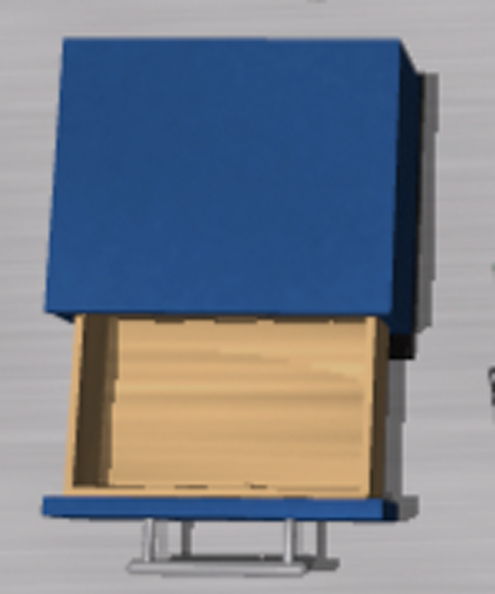

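Run:
```python
from h import *
d=get_image("top")
def P(l,off,s,z):
    q=np.array([plane(d,a/s+off[0],b/s+off[1],z)[:2] for a,b in l]);print(q.round(4).tolist());return q
print("case FL,NL,NR,FR");q=P([(97,233),(122,532),(494,518),(462,215)],(400,190),4,.085)
c=q.mean(0);ex=(q[0]+q[3]-q[1]-q[2]);print(c,np.linalg.norm(ex)/2,np.linalg.norm(q[1]-q[2]),np.degrees(np.arctan2(ex[1],ex[0])), np.degrees(np.arctan2(*( -(q[1]-q[2])*[1,-1])[::1])))
print("cab FL FR NR NL");q=P([(64,38),(400,40),(392,315),(45,313)],(130,150),3.3,.104)
c=q.mean(0);ex=(q[0]+q[1]-q[2]-q[3]);e2=q[3]-q[2]
print(c,np.linalg.norm(ex)/2,np.linalg.norm(e2),np.degrees(np.arctan2(ex[1],ex[0])),np.degrees(np.arctan2(e2[1],e2[0]))-90)
e2=q[0]-q[1];print(np.degrees(np.arctan2(e2[1],e2[0]))-90)
print("handle");P([(128,568),(305,568)],(130,150),3.3,.066)
print("panel top front edge L,R");P([(42,497),(398,497)],(130,150),3.3,.09)
print("jar");P([(300,118)],(270,210),5,.05);print("tape");P([(320,310)],(270,210),5,.019);print("sd tip");P([(350,40)],(270,210),5,.0)
```

```text
case FL,NL,NR,FR
[[0.5516, -0.2247], [0.3756, -0.2293], [0.3787, -0.445], [0.5569, -0.4418]]
[ 0.4656956  -0.33518966] 0.17717341992375954 0.21564335843194338 1.2676269141512064 0.8142912514846268
cab FL FR NR NL
[[0.7796, 0.435], [0.7709, 0.1861], [0.566, 0.1916], [0.5739, 0.4416]]
[0.67260689 0.31358637] 0.20539101883615987 0.250137115348246 -1.6988855816245736 -1.7981703979688888
-1.9870863806049641
handle
[[0.392, 0.3887], [0.389, 0.2604]]
panel top front edge L,R
[[0.4431, 0.4442], [0.4371, 0.1894]]
jar
[[0.5992, -0.0009]]
tape
[[0.5069, -0.0085]]
sd tip
[[0.6486, -0.0278]]
```

```bash
cat >> h.py <<'E'
CASE=np.array([.466,-.335]);CY=np.radians(1.1)
def find(kind,near=None):
    d=get_image("top");m=masks(d["img"])
    z=.056 if kind=="orange" else .04
    out=[]
    for c in blobs(m[kind],100 if kind=="orange" else 30):
        x,y,w,h,a=rect_world(d,c,z)
        if .3<x<.75 and -.2<y<.18 and not(kind=="green" and x>.665): out.append((x,y,w,h,a))
    return out
def R_for(yaw):
    # pick of the two half-turns nearest to present orientation
    y=get_orientation()[:,1]
    R=down(yaw); return R if R[:,1]@y>=0 else down(yaw+np.pi)
def st(t=""): print(t,"t",round(get_time(),1),"p",np.round(get_tool_pos(),3),"F",np.round(get_contact_force(),1),"op",round(get_opening(),3))
E
python3 - <<'E'
from h import *
print(get_orientation().round(3),get_q())
print(np.round(find("orange"),3)); print(np.round(find("green"),3))
for p,y in [((.605,-.089,.02),0),((.605,-.089,.02),np.pi),((.5,-.385,.03),0),((.43,-.385,.03),0),((.43,-.385,.03),np.pi),((.66,-.335,.23),np.pi/2),((.66,-.335,.23),-np.pi/2),((.5,.36,.04),np.pi/2),((.5,.36,.04),-np.pi/2)]:
    q=solve_ik(p,down(y));print(p,y,None if q is None else np.round(q,2))
E
```

```text
[[ 0.914  0.406 -0.   ]
 [ 0.406 -0.914  0.001]
 [ 0.    -0.001 -1.   ]] [-1.25642418e+00  2.76799178e-01 -2.71311425e-02  1.26799496e+00
 -2.07903019e-05  1.46742609e+00]
[[  0.425  -0.095  40.718  28.796  -2.322]
 [  0.514   0.1    41.953  28.968   6.305]
 [  0.518  -0.087  39.488  29.158  -2.228]
 [  0.605  -0.089  42.012  29.775 -15.971]]
[[ 4.3400e-01 -1.0000e-03  5.9285e+01  3.3083e+01  7.6859e+01]
 [ 6.0300e-01  9.3000e-02  5.8777e+01  3.7629e+01 -7.7186e+01]]
(0.605, -0.089, 0.02) 0 [-0.25  0.44 -0.29  0.85  0.    1.32]
(0.605, -0.089, 0.02) 3.141592653589793 [-0.25  0.44 -0.29  0.85  0.   -1.82]
(0.5, -0.385, 0.03) 0 [-0.76  0.45 -0.23  0.88  0.    0.81]
(0.43, -0.385, 0.03) 0 [-0.84  0.37 -0.36  0.84  0.    0.73]
(0.43, -0.385, 0.03) 3.141592653589793 [-0.84  0.37 -0.36  0.84  0.   -2.41]
(0.66, -0.335, 0.23) 1.5707963267948966 [-0.56  0.49  0.27  1.35  0.   -0.56]
(0.66, -0.335, 0.23) -1.5707963267948966 [-0.56  0.49  0.27  1.35  0.    2.58]
(0.5, 0.36, 0.04) 1.5707963267948966 [ 0.52  0.42 -0.26  0.89  0.    0.52]
(0.5, 0.36, 0.04) -1.5707963267948966 [ 0.52  0.42 -0.26  0.89  0.   -2.62]
```

```bash
cat >> h.py <<'E'
W=np.array([.46,-.14,.22])
def pick(kind,near,zg=.018,sq=60,op=.8,jaw=None):
    l=find(kind);l.sort(key=lambda r:np.hypot(r[0]-near[0],r[1]-near[1]))
    x,y,w,h,a=l[0];print("target",np.round(l[0],3),"n seen",len(l))
    assert np.hypot(x-near[0],y-near[1])<.08
    R=R_for(np.radians(a)); 
    movep([x,y,.17],R); set_gripper(op)
    st("above");
    hit=move_linear([x,y,zg],R,v=.12,f_stop=10); 
    set_gripper(0,sq); st(f"gripped hit={hit}")
    move_linear([x,y,.2],R,v=.15); st("lifted")
def place_case(dx,dy,zt,rel=.68):
    c,s=np.cos(CY),np.sin(CY);p=CASE+[c*dx-s*dy,s*dx+c*dy]
    movep(W,R_for(CY)); st("W")
    R=R_for(CY)
    move_linear([p[0],p[1],.2],R,v=.2)
    if get_opening()<.3: st("LOST"); return False
    hit=move_linear([p[0],p[1],zt],R,v=.12,f_stop=8); st(f"down hit={hit}")
    set_gripper(rel); z=get_tool_pos()[2]; 
    move_linear([p[0],p[1],.2],R,v=.15); move_linear(W,R,v=.25); st("back"); return True
E
python3 - <<'E'
from h import *
movep(W,R_for(0))
pick("orange",(.605,-.089))
if get_opening()>.3:
    place_case(.034,-.05,.024)
shot("top","top1")
E
```

```text
target [  0.605  -0.089  42.012  29.775 -15.971] n seen 4
above t 3.1 p [ 0.604 -0.09   0.171] F [-0.1 -0.5 -0.2] op 0.797
gripped hit=False t 4.9 p [ 0.606 -0.089  0.019] F [ 1.6 -0.   4.1] op 0.481
lifted t 6.3 p [ 0.604 -0.089  0.199] F [ 0.4 -0.  -2.4] op 0.485
W t 7.0 p [ 0.46 -0.14  0.22] F [-0.5 -0.1 -2.5] op 0.481
down hit=True t 9.6 p [ 0.497 -0.382  0.028] F [-0.8  1.1 -2.8] op 0.484
back t 12.4 p [ 0.46  -0.141  0.22 ] F [ 0.  -0.7  0.8] op 0.683
```

View pics/top1.png

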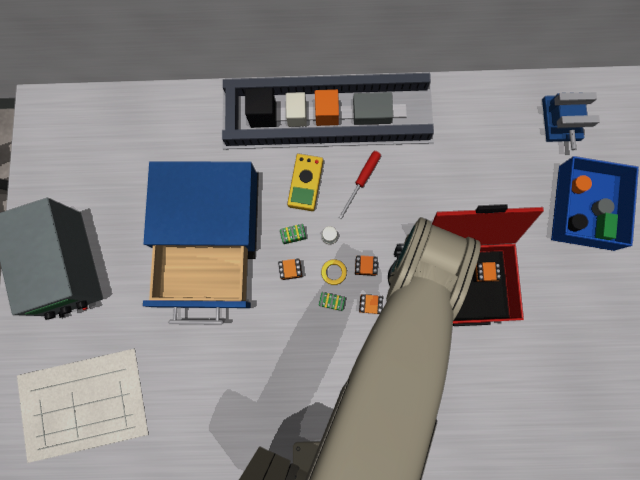

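Run:
```python
from h import *
pick("orange",(.518,-.087))
print(np.round(find("orange"),3))
if get_opening()>.3: place_case(.034,.05,.024)
pick("orange",(.514,.1),op=.75)
print(np.round(find("orange"),3))
if get_opening()>.3: place_case(-.036,-.05,.024)
shot("top","top2")
```

```text
target [ 0.519 -0.087 41.647 29.149 -2.228] n seen 3
above t 13.2 p [ 0.52  -0.088  0.171] F [-0.  -0.  -0.4] op 0.799
gripped hit=False t 15.1 p [ 0.52  -0.087  0.019] F [0.1 0.7 5.1] op 0.493
lifted t 16.4 p [ 0.519 -0.086  0.199] F [ 0.3 -0.  -1.7] op 0.486
[[ 0.514  0.1   41.613 28.728  6.528]]
W t 16.9 p [ 0.459 -0.14   0.22 ] F [ 0.5  0.6 -2.1] op 0.485
down hit=True t 19.1 p [ 0.495 -0.282  0.029] F [ 0.1 -0.4 -1.9] op 0.487
back t 21.4 p [ 0.46 -0.14  0.22] F [0.  0.  0.1] op 0.68
target [ 0.514  0.1   41.939 28.955  7.527] n seen 2
above t 22.7 p [0.515 0.099 0.17 ] F [-0.2 -0.1  0. ] op 0.75
gripped hit=False t 24.4 p [0.516 0.1   0.019] F [ 1.  -0.3  3.5] op 0.482
lifted t 25.8 p [0.513 0.1   0.199] F [-0.2  0.8 -2.8] op 0.478
[[ 0.425 -0.095 40.718 28.796 -2.322]]
W t 26.8 p [ 0.46  -0.139  0.22 ] F [-0.2 -0.2 -2.3] op 0.482
down hit=True t 29.4 p [ 0.431 -0.385  0.038] F [ 1.3 -1.   1.9] op 0.484
back t 32.1 p [ 0.46 -0.14  0.22] F [ 0.1 -0.5 -0.3] op 0.678
```

View pics/top2.png

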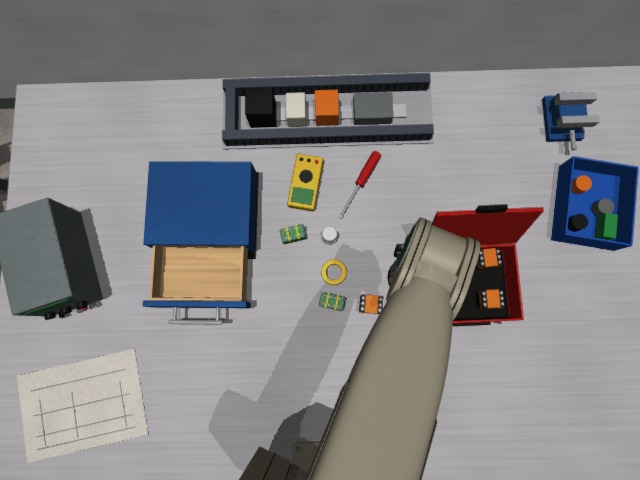

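Run:
```python
from h import *
for n in ["top1","top2"]:
    im=cv2.imread(f"pics/{n}.png")[:,:,::-1];d=get_image("top")
    for c in blobs(masks(im)["orange"],40):
        r=rect_world(d,c,.061)
        if -.46<r[1]<-.2 and r[0]<.57: print(n,np.round(r,3))
d=shot("side","side2");cv2.imwrite("pics/side2c.png",cv2.resize(d["img"][80:240,340:480,::-1],None,fx=4,fy=4))
```

```text
top1 [ 0.496 -0.382 43.632 30.303  0.194]
top2 [ 0.431 -0.386 43.002 30.301  1.119]
top2 [ 0.53  -0.386 43.713 30.256  4.125]
```

View pics/side2c.png

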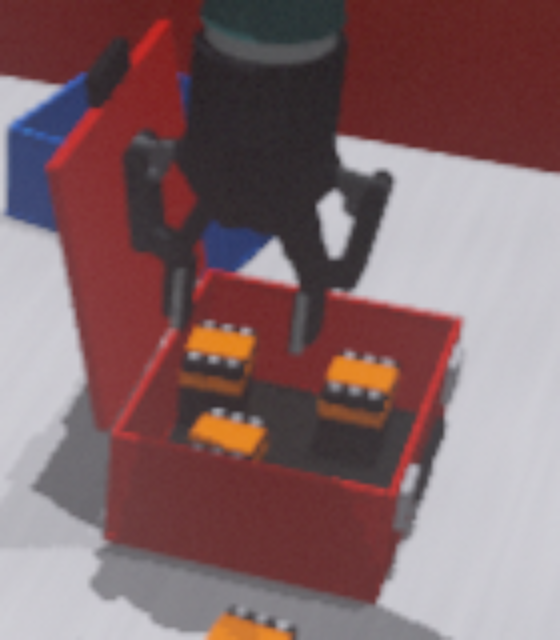

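Run:
```python
from h import *
c=np.array([.514,.1,.2]);movep(c,R_for(0))
pick("orange",(.425,-.095))
print(np.round(find("green"),3))
if get_opening()>.3: place_case(-.042,.05,.024,rel=.62)
movep([.5,.2,.3],R_for(np.pi/2))
d=shot("top","top3");cv2.imwrite("pics/top3c.png",cv2.resize(d["img"][190:335,270:560,::-1],None,fx=2.7,fy=2.7))
```

```text
target [ 0.425 -0.095 40.718 28.796 -2.322] n seen 1
above t 34.5 p [ 0.426 -0.094  0.17 ] F [-0.2  0.7  0.4] op 0.799
gripped hit=False t 36.3 p [ 0.426 -0.095  0.019] F [-0.7  0.9  5.5] op 0.495
lifted t 37.6 p [ 0.424 -0.095  0.199] F [-0.6 -0.2 -2.4] op 0.494
[[ 4.3400e-01 -1.0000e-03  5.9190e+01  3.3083e+01  7.6859e+01]
 [ 6.0300e-01  9.3000e-02  5.8777e+01  3.7629e+01 -7.7186e+01]]
W t 38.0 p [ 0.461 -0.141  0.22 ] F [ 0.6  0.6 -1.9] op 0.49
down hit=True t 40.1 p [ 0.422 -0.285  0.041] F [-1.1  2.   8.6] op 0.492
back t 42.4 p [ 0.46 -0.14  0.22] F [ 0.3 -0.  -0.2] op 0.619
```

View pics/top3c.png

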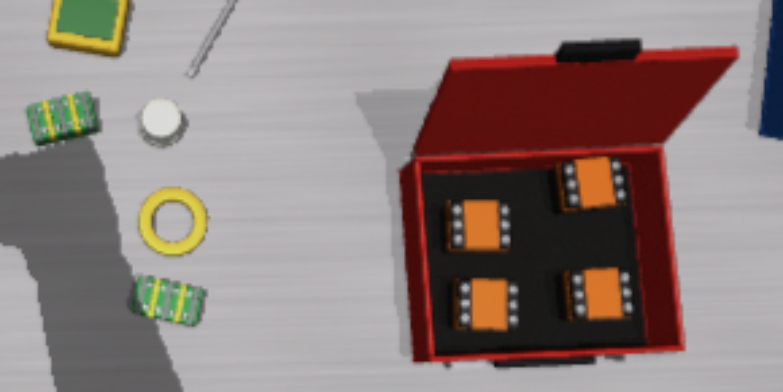

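Run:
```python
from h import *
set_gripper(0)
R=R_for(np.pi/2+CY); print(R[:,0].round(2))
H=CASE+.09*np.array([np.cos(CY),np.sin(CY)])
def P(th,r=.15,hx=.012,dz=0):
    x=H[0]-r*np.cos(th)+.01*np.sin(th)+hx; z=.085+r*np.sin(th)+.01*np.cos(th)+dz
    return [x,H[1],z]
movep([.5,0,.42],R); movep([.67,H[1],.42],R); st()
move_linear([.67,H[1],.228],R,v=.15,f_stop=8); st("behind")
hit=move_linear([P(1.5)[0],H[1],.228],R,v=.08,f_stop=3); st(f"hit {hit}")
d=shot("side","side3")
```

```text
[-1.   -0.02 -0.  ]
 t 46.6 p [ 0.67  -0.332  0.421] F [-0.4  1.2  0.5] op -0.0
behind t 48.0 p [ 0.671 -0.334  0.23 ] F [ 0.5  0.2 -0.2] op -0.002
hit False t 49.5 p [ 0.567 -0.333  0.228] F [ 0.9 -1.   1.1] op 0.0
```

View pics/side3.png

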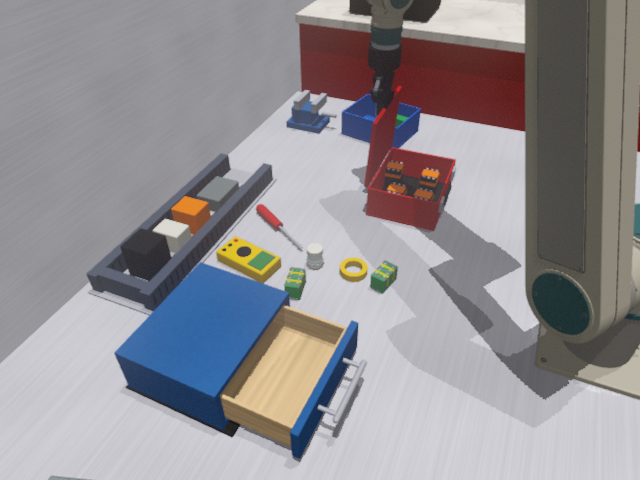

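Run:
```python
from h import *
R=R_for(np.pi/2+CY)
H=CASE+.09*np.array([np.cos(CY),np.sin(CY)])
def P(th,r=.15,hx=.012,dz=0):
    return [H[0]-r*np.cos(th)+.01*np.sin(th)+hx,H[1],.085+r*np.sin(th)+.01*np.cos(th)+dz]
for th in [1.45,1.3,1.15,1.0,.85,.7,.55,.4,.25,.12]:
    hit=move_linear(P(th),R,v=.1,f_stop=20); st(f"{th} {hit}")
    if hit: break
else:
    p=P(.0);hit=move_linear([p[0],p[1],p[2]-.006],R,v=.04,f_stop=12); st(f"end {hit}")
d=shot("side","side4")
```

```text
1.45 False t 49.8 p [ 0.56  -0.333  0.235] F [-0.2  0.1 -0.5] op -0.002
1.3 False t 50.2 p [ 0.537 -0.333  0.232] F [ 0.1 -0.4 -0.4] op 0.002
1.15 False t 50.5 p [ 0.516 -0.333  0.226] F [ 0.  -0.2  0.9] op -0.004
1.0 False t 50.9 p [ 0.495 -0.333  0.216] F [ 0.  -0.7 -0.6] op 0.001
0.85 False t 51.3 p [ 0.476 -0.333  0.204] F [0.6 0.3 0.4] op -0.001
0.7 False t 51.7 p [ 0.46  -0.333  0.189] F [0.1 0.2 0.1] op 0.0
0.55 False t 52.0 p [ 0.445 -0.333  0.172] F [0.4 0.  0.8] op 0.004
0.4 False t 52.4 p [ 0.433 -0.333  0.152] F [ 1.  -0.8 -0.2] op -0.002
0.25 False t 52.8 p [ 0.425 -0.333  0.132] F [ 0.4 -0.3  0.2] op 0.003
0.12 False t 53.1 p [ 0.42  -0.333  0.113] F [-0.4 -0.2  0.1] op 0.001
end True t 53.6 p [ 0.419 -0.334  0.096] F [-1.   0.2  7.4] op 0.003
```

View pics/side4.png

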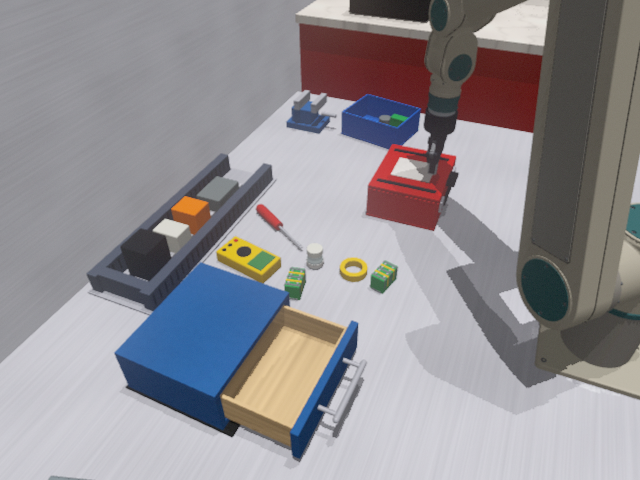

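```bash
cat >> h.py <<'E'
UY=np.radians(-1.8)
def place_drawer(x,y,zt,rel=.82):
    R=R_for(np.pi/2+UY)
    movep([x,y,.22],R); st("over")
    if get_opening()<.4: st("LOST"); return False
    hit=move_linear([x,y,zt],R,v=.12,f_stop=6); st(f"down hit={hit}")
    set_gripper(rel); move_linear([x,y,.22],R,v=.15); st("up"); return True
E
python3 - <<'E'
from h import *
p=get_tool_pos(); move_linear([p[0],p[1],.25],v=.15)
movep([.5,.2,.3],R_for(np.pi/2))
pick("green",(.434,-.001),zg=.01,op=1.0,sq=50)
if get_opening()>.4: place_drawer(.485,.321-.045,.036)
movep([.45,-.1,.3],R_for(np.pi/2))
d=shot("top","top5")
E
```

```text
target [ 0.434 -0.    59.786 33.083 76.859] n seen 2
above t 58.6 p [ 0.434 -0.     0.17 ] F [ 0.5 -0.7 -0.2] op 0.998
gripped hit=False t 60.5 p [ 0.435 -0.     0.011] F [-0.3  0.2  5.9] op 0.695
lifted t 61.9 p [ 0.433 -0.     0.199] F [ 0.1  0.4 -1.4] op 0.693
over t 63.0 p [0.485 0.275 0.219] F [-0.6  0.1 -2.4] op 0.692
down hit=True t 64.4 p [0.485 0.275 0.037] F [ 0.5 -0.4  4.1] op 0.692
up t 66.1 p [0.484 0.276 0.219] F [ 0.3 -0.  -1.2] op 0.821
```

View pics/top5.png

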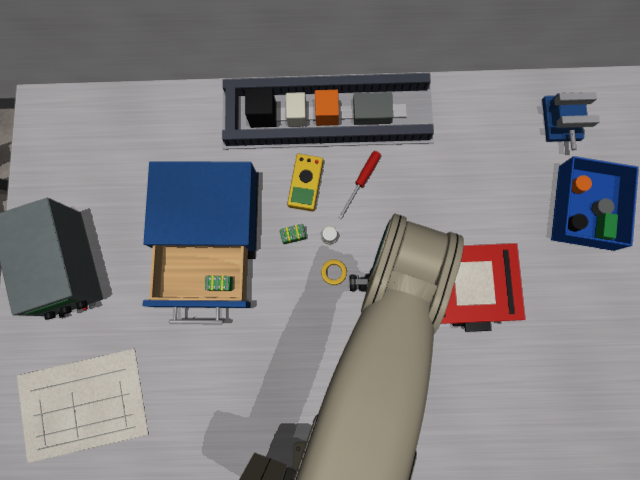

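Run:
```python
from h import *
pick("green",(.603,.093),zg=.01,op=1.0,sq=50)
if get_opening()>.4: place_drawer(.485,.321+.045,.036)
st()
movep([.36,.0,.3],R_for(np.pi/2))
d=shot("top","top6");cv2.imwrite("pics/top6c.png",cv2.resize(d["img"][150:330,130:400,::-1],None,fx=2.9,fy=2.9))
for c in blobs(masks(d["img"])["green"],30): print(np.round(rect_world(d,c,.066),3))
```

```text
target [  0.603   0.093  58.777  37.629 -77.186] n seen 1
above t 69.0 p [0.603 0.092 0.171] F [-0.1 -0.6  0. ] op 1.0
gripped hit=False t 70.8 p [0.604 0.093 0.011] F [-0.7 -0.5  4.6] op 0.693
lifted t 72.2 p [0.602 0.093 0.199] F [-0.1  0.1 -1.1] op 0.695
over t 73.4 p [0.485 0.365 0.22 ] F [-0.8  0.  -1.1] op 0.692
down hit=True t 74.8 p [0.485 0.365 0.037] F [-0.1 -1.3  4.8] op 0.694
up t 76.5 p [0.484 0.366 0.219] F [-0.  -0.5 -0.1] op 0.822
 t 76.5 p [0.484 0.366 0.219] F [-0.  -0.5 -0.1] op 0.822
[  0.436   0.686 104.43    5.277 -73.258]
[ 0.482  0.271 65.447 33.74  88.594]
[ 0.486  0.36  68.038 31.391 88.595]
[  0.599  -0.672  66.302  48.458 -11.376]
[6.9400e-01 6.6000e-02 5.0604e+01 3.6749e+01 7.8767e+01]
```

View pics/top6c.png

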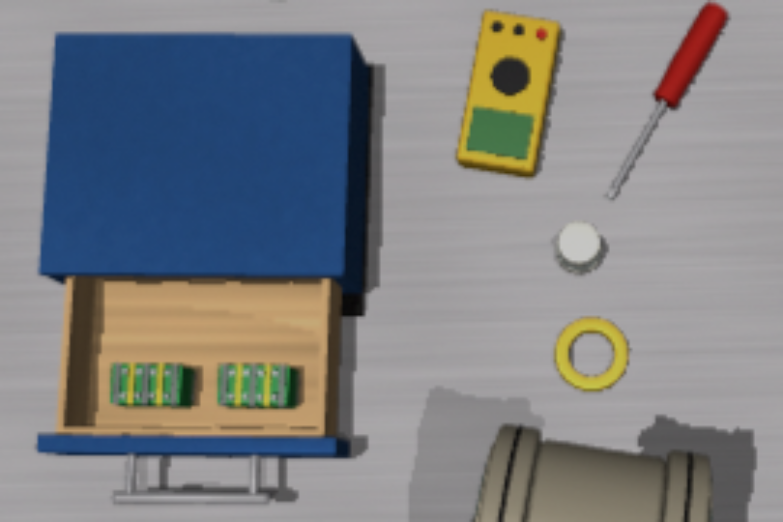

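Run:
```python
from h import *
set_gripper(0)
R=R_for(np.pi/2+UY); u=np.array([np.cos(UY),np.sin(UY),0])
s=np.array([.345,.326,.05])
movep(s+[0,0,.2],R); move_linear(s,R,v=.15,f_stop=8); st("low")
hit=move_linear(s+.2*u,R,v=.06,f_stop=12); st(f"pushed {hit}")
d=shot("side","side7")
p=get_tool_pos(); move_linear(p-.05*u,v=.15); p=get_tool_pos(); move_linear(p+[0,0,.22],v=.2); movep([.4,.0,.35],R_for(np.pi/2)); st()
shot("top","top7"); shot("side","side8")
```

```text
low t 81.4 p [0.346 0.326 0.051] F [-0.2 -0.9 -0.2] op 0.003
pushed True t 83.8 p [0.507 0.32  0.049] F [ 1.  -0.4 -1.1] op -0.002
 t 86.8 p [0.4  0.   0.35] F [ 1.3 -0.4 -0.2] op -0.002
```

View pics/top7.png

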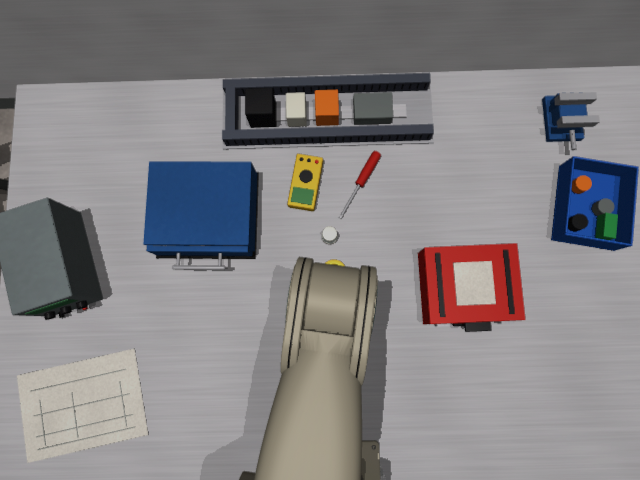

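View pics/side8.png

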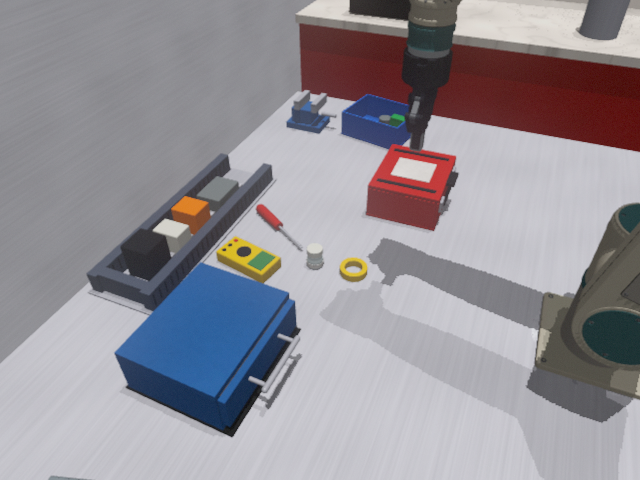

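Run:
```python
from h import *
R=R_for(np.pi/2+UY); u=np.array([np.cos(UY),np.sin(UY),0])
s=np.array([.46,.3225,.05]); set_gripper(0)
movep(s+[0,0,.2],R); move_linear(s,R,v=.15,f_stop=8)
hit=move_linear(s+.09*u,R,v=.03,f_stop=20); st(f"pushed {hit}")
p=get_tool_pos(); move_linear(p-.05*u,v=.15); p=get_tool_pos(); move_linear(p+[0,0,.25],v=.2)
movep([.42,-.334,.25],R_for(np.pi/2)); hit=move_linear([.405,-.334,.085],v=.05,f_stop=12); st(f"lid {hit}")
d=shot("side","side9"); cv2.imwrite("pics/side9c.png",cv2.resize(d["img"][260:430,110:310,::-1],None,fx=3.5,fy=3.5,interpolation=cv2.INTER_CUBIC))
move_linear([.405,-.334,.3],v=.2); movep([.4,.0,.35],R_for(np.pi/2)); st()
d=shot("side","side10");cv2.imwrite("pics/side10c.png",cv2.resize(d["img"][130:240,350:480,::-1],None,fx=5,fy=5,interpolation=cv2.INTER_CUBIC))
```

```text
pushed True t 91.7 p [0.506 0.321 0.049] F [ 1.2 -0.8  0.2] op 0.003
lid True t 98.6 p [ 0.406 -0.334  0.095] F [-0.5  1.2  5.2] op -0.001
 t 101.1 p [ 0.4   -0.001  0.35 ] F [0.6 0.9 1. ] op 0.001
```

View pics/side9c.png

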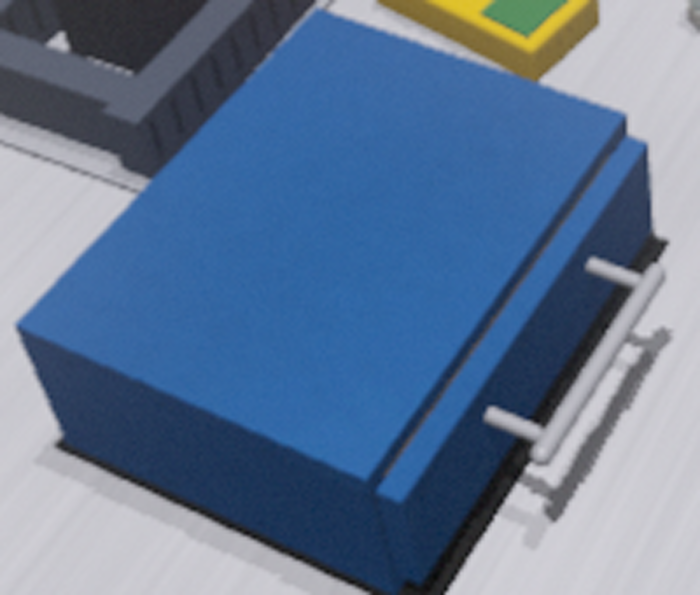

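View pics/side10c.png

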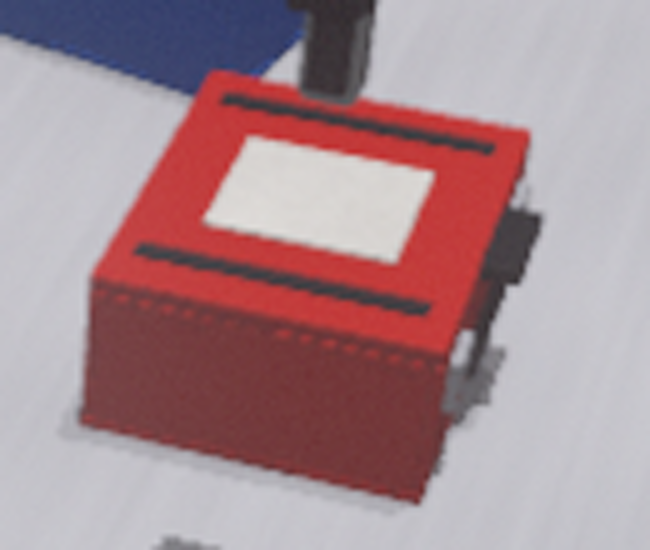

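Run:
```python
from h import *
sign_off()
```

```text
the job is handed in; nothing more can be done
```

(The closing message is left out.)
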